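Discharge on the earthing pad, then start the reading

TASK

Before starting the temperature reading, discharge static: rest the fingertips lightly on the brass dome of the earthing pad for about a second, letting it sink a little but not pushing it down to its stop. Then gently press the green key on the key rail well down, to near the end of its travel, and let it spring back up. Leave the yellow, red and blue keys alone, do not lift or shift anything on the bench, and finish clear of everything.

Things in the scene. Friction and masses are not known exactly. Their poses are not given: they have to be found in the camera images.
- earth_top (a point): Earthing pad, fixed to the bench: a brass disc 56 mm across with a gently domed top, rising 23 mm out of a round white base (86 mm across, 22 mm high, yellow rim at its foot, 90 mm across). This point is the top centre of the brass dome, 45 mm above the bench when untouched; it moves with the dome.
- earth_dome (a joint): How far the sprung brass dome is pressed straight down: 0 m at rest, stop at 0.012 m. Its spring takes about 1.5 N to start and gains 0.5 N per mm (7.5 N at the stop).
- key_green_top (a point): Top centre of the green round key, 32 mm across, 33 mm above the bench when untouched; the key rises 13 mm out of its round grey module (48 mm across, top 20 mm above the bench). Four such modules (green, yellow, red, blue, in any order) stand in a row 60 mm apart, centre to centre, on a fixed aluminium rail 260 mm by 76 mm that lies across the bench, to either side. It moves with the key.
- key_green (a joint): How far the green key is pressed straight down: 0 m at rest, stop at 0.009 m. Sprung: about 1.5 N to start, 5 N at the stop; it comes back by itself.
- key_yellow_top (a point): Top centre of the yellow round key, 32 mm across, 33 mm above the bench when untouched; the key rises 13 mm out of its round grey module (48 mm across, top 20 mm above the bench). Four such modules (green, yellow, red, blue, in any order) stand in a row 60 mm apart, centre to centre, on a fixed aluminium rail 260 mm by 76 mm that lies across the bench, to either side. It moves with the key.
- key_yellow (a joint): How far the yellow key is pressed straight down: 0 m at rest, stop at 0.009 m. Sprung: about 1.5 N to start, 5 N at the stop; it comes back by itself.
- key_red_top (a point): Top centre of the red round key, 32 mm across, 33 mm above the bench when untouched; the key rises 13 mm out of its round grey module (48 mm across, top 20 mm above the bench). Four such modules (green, yellow, red, blue, in any order) stand in a row 60 mm apart, centre to centre, on a fixed aluminium rail 260 mm by 76 mm that lies across the bench, to either side. It moves with the key.
- key_red (a joint): How far the red key is pressed straight down: 0 m at rest, stop at 0.009 m. Sprung: about 1.5 N to start, 5 N at the stop; it comes back by itself.
- key_blue_top (a point): Top centre of the blue round key, 32 mm across, 33 mm above the bench when untouched; the key rises 13 mm out of its round grey module (48 mm across, top 20 mm above the bench). Four such modules (green, yellow, red, blue, in any order) stand in a row 60 mm apart, centre to centre, on a fixed aluminium rail 260 mm by 76 mm that lies across the bench, to either side. It moves with the key.
- key_blue (a joint): How far the blue key is pressed straight down: 0 m at rest, stop at 0.009 m. Sprung: about 1.5 N to start, 5 N at the stop; it comes back by itself.
- puck: Loose standard resistor: red plastic disc 48 mm across, 18 mm high, with two small metal posts to 32 mm. Origin: centre of its underside. Bystander, stands beside the earthing pad.
- block: Loose aluminium insert: upright cylinder 44 mm across, 38 mm high, four dark dots on top. Origin: centre of its underside. Bystander, stands beside the earthing pad.
- pen: Loose blue and white pen, 8 mm wide, 140 mm long along its y axis, 11 mm high. Origin: underside, near its middle. Bystander, lies beside the key rail.
- driver: Loose small screwdriver with orange handle, 110 mm long along its y axis, 12 mm high. Origin: underside, where blade meets handle. Bystander, lies beside the key rail.
- jar: Loose small jar with white cap, 48 mm across, 45 mm high. Origin: centre of its underside. Bystander at the far side.

How it is judged:
On the way, in this order (a step that is already met when the one before it is completed fails the run):
1. the fingertips rest on the brass dome, for half a second (contact force between the fingers and earth_dome above 0.5 N and value of joint earth_dome above 0.0004 m), for 0.5 s.
2. the fingertips have left the brass dome and press the green key down at least 6 mm (value of joint key_green above 0.006 m and contact force between the fingers and key_green above 0.5 N and value of joint earth_dome below 0.001 m), for 0.05 s.
At the end, for the whole second after the job is handed in: The brass dome and all four keys are back up (within 1.5 mm of rest) and every loose thing is within 12 mm of where it started (value of joint each of earth_dome, key_green, key_yellow, key_red, key_blue below 0.0015 m and distance of each of puck, block, pen, driver, jar from where it was at the start of the episode below 0.012 m); the robot touches nothing.
It fails at once if the brass dome is pushed down to its stop (more than 11 mm) (value of joint earth_dome above 0.011 m).
It fails at once if the green key is pressed with more than 30 N (contact force between anything else and key_green above 30 N).
It fails at once if another key is pressed more than 2 mm (value of joint any of key_yellow, key_red, key_blue above 0.002 m).
It fails at once if a loose thing is shifted or lifted by more than 12 mm (distance of any of puck, block, pen, driver, jar from where it was at the start of the episode above 0.012 m).
It also fails if it takes over 42 s, if anything falls off the work surface, if the arm or the gripper's body presses on something with over 40 N, if the wrist force passes 120 N, or if a joint passes its speed limit or range.

ROBOT

A 6-joint arm with a two-finger parallel gripper is mounted at the origin on the work surface. World frame = base frame: x ahead of the robot, y to its left, z up, the work surface at z = 0. Lengths are in m, angles in rad, forces in N, time in s.
With the tool pointing down it reaches from about 0.425 to 0.95 m from the base axis. Payload 3.5 kg.
Tool frame: the origin (TCP) lies between the finger pads; the fingertips stand 25 mm ahead of it and the grasp point (between the pads) lies 6 mm ahead of it (ctrl.finger_overhang is the distance from the TCP to the fingertips, in m); x points along the fingers, y is the direction in which the jaws open and shut, and the axes are right-handed (so a half turn about x gives the same grasp; the last joint's range is limited). The gripper opens to 85 mm and grips with 20 to 120 N. Pads are 22 mm wide; open, the fingers measure 114 mm over their backs; the gripper's body (76 mm by 85 mm) begins 54 mm behind the grasp point. The pads swing forward as they close: fully open they stand 13 mm farther back than shut.
Start: joints at [-1.386, 0.286, 1.577, -0, 1.279, -0.15], TCP at [0.222, -0.637, 0.256] pointing down, gripper open.
Joint ranges: [-2.77, 2.77], [-0.9, 2.22], [0.21, 2.48], [-1.53, 4.67], [0.24, 2.81], [-2.84, 2.84]. Speed limits (rad/s): [2.79, 2.79, 3.14, 3.14, 3.14, 3.14].

INTERFACE

Orientations are given as a unit quaternion [x, y, z, w].
In Python, from plant import ctrl gives the robot as it stands.
- The arm moves only by the tool play_rows, never from a script. Its argument "targets" is a list of rows, each an object with "delta_pos": the shift along the world's x, y, z normalised to -1 to 1, where 1 is 1000 mm, a list of three; "delta_rot": the turn, a rotation vector about the world's x, y, z normalised to -1 to 1, where 1 is pi rad, a list of three; "claw": the finger opening in mm, from 0 to 85.4. In form: [{"delta_pos": [tx, ty, tz], "delta_rot": [wx, wy, wz], "claw": claw}, ...]. A call has 1 to 20 rows; each row is the pose to reach, as a shift and turn from the pose measured when the call began, turning the shorter way round; what a row does not reach only later rows make up. A row lasts 1/12 s, in which the tool goes at most 41.7 mm and 7.16 degrees, less where a joint would pass 70% of its speed; a pose out of reach is approached as far as the arm can. A call with a number of a shift or a turn outside -1 to 1 is refused whole. A call with a gripper value outside its range is refused whole. The fingers move at their own pace and stop on an object; "newtons" is the grip in N (left out, the last holds). Time passes only in rows, so rows that repeat a pose let the fingers close. It gives the time, the measured TCP pose, the force and the opening at its end, in the units of the state.
- ctrl.get_state(): the state, without advancing time (a new reading comes with each control period).
- ctrl.read_camera(name): name is "side" or "top" or "wrist"; returns the picture (400x640x3 uint8, blue, green, red); there is no depth.
- ctrl.calibration(name): a dict with "fx", "fy", "cx", "cy" (pixels), "camera_from_world" (4x4, takes a point from world to camera coordinates). Camera axes: x right, y down, z forward; pixel columns grow to the right and rows downward; lengths in m; the calibration is good to about 2 mm. A picture is of the moment at which its call begins: read the wrist's pose just before it. calibration takes no time and is no camera call; for the wrist camera it gives the pose at the moment of the call.
- ctrl.sign_off(): hands the job in, once; it reports no verdict.
The state is a dict: "time": time; "qpos": joint angles; "dq": joint speeds; "joint_efforts": joint torques, N m; "eef_pos": TCP position; "tcp_rot": TCP orientation; "contact_force": force on the tool from outside, world axes, zero at the start; "wrist_torque": the same for the moment, N m; "opening": opening from 0.0 (shut) to 1.0 (fully open).
Only numpy, scipy, OpenCV 4.12 (cv2) and the standard library are available. Lean on these libraries where they do the work, as an engineer would, in place of code of your own. Each camera call takes 0.05 s, during which the arm holds its last target. There are 200 camera calls.

## Working session

There is one attempt and no reset: what is moved stays moved. The work goes in short steps, Python scripts to look and compute and a tool call to move; the robot and the scene stay as the last step left them, time stands still between calls to the robot, and variables do not carry over. Pictures are saved under pics/ and viewed, about 8 in all and at most 12, crops included, and the job is handed in when it is done.

Besides the shell and the picture viewer there is one more tool, called after "Request:" as name(argument=value, ...), one argument or row to a line, values as JSON. play_rows: Moves the arm, as the interface text tells. Its arguments: {"type":"object","properties":{"targets":{"type":"array"},"newtons":{"type":"number"}},"required":["targets"]}

```bash
mkdir -p pics
python3 - <<'E'
from plant import ctrl
import cv2
print(ctrl.get_state())
for n in ("top","side"):
    cv2.imwrite(f"pics/{n}0.png",ctrl.read_camera(n)); c=ctrl.calibration(n); print(n,c)
E
```

```text
{'time': 0.0, 'qpos': array([-1.38603553e+00,  2.87191544e-01,  1.57819059e+00,  2.04298828e-05,
        1.27859001e+00, -1.50022146e-01]), 'dq': array([-1.30144013e-03,  2.59600318e-04, -5.12707240e-04, -6.08355713e-05,
       -1.12861241e-03,  1.95410857e-04]), 'joint_efforts': array([ 7.15149071e-06, -4.05982876e+01, -2.92628074e+01, -1.43885995e-04,
        5.71145807e-03, -6.41840884e-06]), 'eef_pos': array([ 0.22168716, -0.63692127,  0.25492249]), 'tcp_rot': array([-0.69721552, -0.11865079,  0.69723091, -0.11696825]), 'contact_force': array([ 0.33849495, -0.36375286, -0.44399294]), 'wrist_torque': array([ 0.01262195, -0.02529162, -0.02775327]), 'opening': 1.0006127326069143}
top {'fx': 461.91175722961754, 'fy': 461.91175722961754, 'cx': 322.17769748240255, 'cy': 208.75191617131372, 'camera_from_world': array([[-0.02367874, -0.99951595, -0.02017897,  0.04411885],
       [-0.98654244,  0.02662829, -0.16132248,  0.62238727],
       [ 0.16178173,  0.0160875 , -0.98669543,  1.14871655],
       [ 0.        ,  0.        ,  0.        ,  1.        ]])}
side {'fx': 383.59033464167334, 'fy': 383.59033464167334, 'cx': 317.421285827351, 'cy': 199.41095489352526, 'camera_from_world': array([[-0.72088214, -0.69278018,  0.0196103 ,  0.46810125],
       [-0.40536696,  0.39852199, -0.82271371,  0.28874257],
       [ 0.56214461, -0.60102899, -0.56811758,  0.45647316],
       [ 0.        ,  0.        ,  0.        ,  1.        ]])}
```

View pics/top0.png

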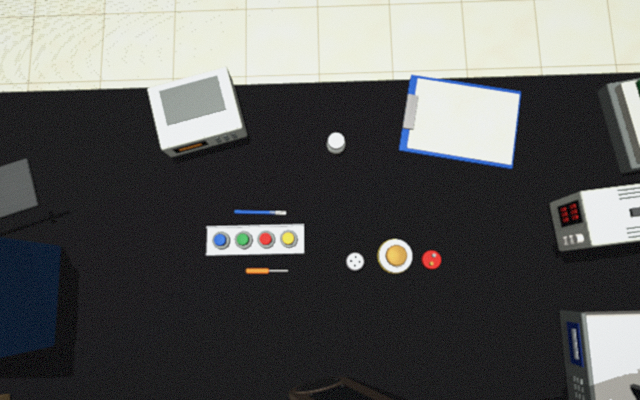

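View pics/side0.png

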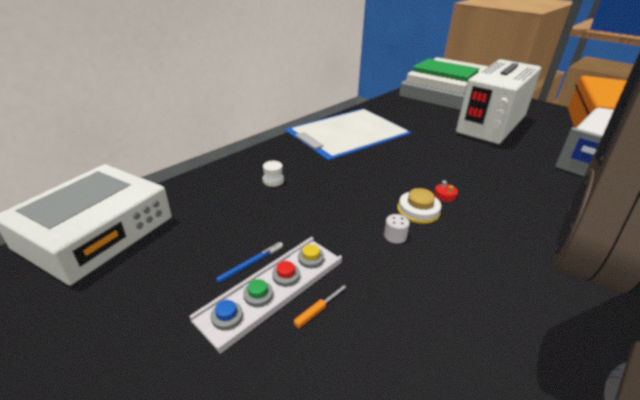

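The top picture shows the keys in the order blue (221,240), green (243,240), red (266,239), yellow (289,238). The dome is at (396,256), between the block (355,261) and the puck (431,260). In the side picture green is at (258,288) and the dome at (421,195).

```bash
cat > h.py <<'E'
import cv2, numpy as np
from plant import ctrl
def blob(img,lo,hi,near,r=22):
    m=cv2.inRange(cv2.cvtColor(img,cv2.COLOR_BGR2HSV),lo,hi)
    k=np.zeros_like(m); cv2.circle(k,near,r,255,-1)
    n,_,st,ce=cv2.connectedComponentsWithStats(m&k)
    i=1+np.argmax(st[1:,4]); return ce[i],st[i]
def ray(c,p):
    T=np.array(c["camera_from_world"]);R=T[:3,:3]
    d=R.T@[(p[0]-c["cx"])/c["fx"],(p[1]-c["cy"])/c["fy"],1]
    return -R.T@T[:3,3],d
def atz(c,p,z):
    o,d=ray(c,p); return o+d*(z-o[2])/d[2]
E
python3 - <<'E'
from h import *
print(ctrl.finger_overhang)
G=((45,80,40),(85,255,255));B=((100,100,60),(125,255,255));R=((0,120,60),(8,255,255));Y=((20,120,80),(35,255,255));D=((10,70,60),(24,255,255))
P={"blue":(B,(221,240),(226,310),.033),"green":(G,(243,240),(258,288),.033),"red":(R,(266,239),(286,270),.033),"yellow":(Y,(289,238),(311,252),.033),"dome":(D,(396,256),(421,198),.044)}
I={n:cv2.imread(f"pics/{n}0.png") for n in("top","side")};C={n:ctrl.calibration(n) for n in I}
for k,(h,t,s,z) in P.items():
    for n,p in(("top",t),("side",s)):
        try:
            c,st=blob(I[n],*h,p,12 if k!="dome" else 16); print(k,n,c.round(1),st,atz(C[n],c,z-.003).round(4))
        except Exception as e: print(k,n,e)
E
```

```text
0.025
blue top [219.5 239.5] [214 234  12  12 113] [0.5521 0.3002 0.03  ]
blue side [225.4 309.7] [215 300  22  21 354] [0.5476 0.3025 0.03  ]
green top [242.4 239. ] [237 234  12  11 107] [0.5521 0.2401 0.03  ]
green side [257.1 288.3] [248 280  19  18 291] [0.5473 0.2435 0.03  ]
red top [265.  238.4] [260 233  11  12 106] [0.552  0.1805 0.03  ]
red side [285.3 269.1] [277 261  18  17 258] [0.5472 0.184  0.03  ]
yellow top [287.8 237.9] [282 233  12  11 103] [0.5519 0.1205 0.03  ]
yellow side [310.5 252. ] [303 245  17  15 214] [0.547  0.1249 0.03  ]
dome top [395.9 255.1] [386 245  21  21 344] [ 0.4992 -0.158   0.041 ]
dome side [421.  197.4] [408 187  28  22 485] [ 0.4935 -0.1486  0.041 ]
```

Request:
play_rows(
  targets=[
    {"delta_pos": [0, 0.02, 0.04], "delta_rot": [0, 0, 0], "claw": 0},
    {"delta_pos": [0.02, 0.05, 0.05], "delta_rot": [0, 0, -0.03], "claw": 0},
    {"delta_pos": [0.275, 0.482, 0.03], "delta_rot": [0, 0, -0.107], "claw": 0},
    {"delta_pos": [0.275, 0.482, 0.03], "delta_rot": [0, 0, -0.107], "claw": 0},
    {"delta_pos": [0.275, 0.482, 0.03], "delta_rot": [0, 0, -0.107], "claw": 0},
    {"delta_pos": [0.275, 0.482, 0.03], "delta_rot": [0, 0, -0.107], "claw": 0},
    {"delta_pos": [0.275, 0.482, 0.03], "delta_rot": [0, 0, -0.107], "claw": 0},
    {"delta_pos": [0.275, 0.482, 0.03], "delta_rot": [0, 0, -0.107], "claw": 0},
    {"delta_pos": [0.275, 0.482, 0.03], "delta_rot": [0, 0, -0.107], "claw": 0},
    {"delta_pos": [0.275, 0.482, 0.03], "delta_rot": [0, 0, -0.107], "claw": 0},
    {"delta_pos": [0.275, 0.482, 0.03], "delta_rot": [0, 0, -0.107], "claw": 0},
    {"delta_pos": [0.275, 0.482, 0.03], "delta_rot": [0, 0, -0.107], "claw": 0},
    {"delta_pos": [0.275, 0.482, 0.03], "delta_rot": [0, 0, -0.107], "claw": 0},
    {"delta_pos": [0.275, 0.482, 0.03], "delta_rot": [0, 0, -0.107], "claw": 0},
    {"delta_pos": [0.275, 0.482, 0.03], "delta_rot": [0, 0, -0.107], "claw": 0},
    {"delta_pos": [0.275, 0.482, -0.03], "delta_rot": [0, 0, -0.107], "claw": 0},
    {"delta_pos": [0.275, 0.482, -0.1], "delta_rot": [0, 0, -0.107], "claw": 0},
    {"delta_pos": [0.275, 0.482, -0.1], "delta_rot": [0, 0, -0.107], "claw": 0},
    {"delta_pos": [0.275, 0.482, -0.1], "delta_rot": [0, 0, -0.107], "claw": 0},
    {"delta_pos": [0.275, 0.482, -0.1], "delta_rot": [0, 0, -0.107], "claw": 0},
  ],
)

```text
time: 1.77
eef_pos: [0.4944, -0.1539, 0.1517]
tcp_rot: [-0.705, -0.002, 0.71, 0.003]
contact_force: [0.3, 0.1, 1.9]
opening: -0.006
```

Run:
```python
from h import *
s=ctrl.get_state();c=ctrl.calibration("wrist");w=ctrl.read_camera("wrist");t=ctrl.read_camera("side")
print(s["eef_pos"],s["contact_force"])
T=np.array(c["camera_from_world"])
for z in(.045,s["eef_pos"][2]-.025):
    q=T@[*s["eef_pos"][:2],z,1]; print("tip axis px",z,c["fx"]*q[0]/q[2]+c["cx"],c["fy"]*q[1]/q[2]+c["cy"])
v=np.hstack([w,cv2.resize(t[100:300,300:500],(160,160)).repeat(1,0) if 0 else w[:,:0]])
cv2.imwrite("pics/w1.png",v); cv2.imwrite("pics/s1.png",cv2.resize(t[80:280,280:600],None,fx=2,fy=2))
```

```text
[ 0.49443028 -0.15392079  0.15174716] [0.2759583  0.08825248 1.92392567]
tip axis px 0.045 317.4870018398857 207.26328275338818
tip axis px 0.12674715947318763 316.154935122185 262.5523474593379
```

View pics/w1.png

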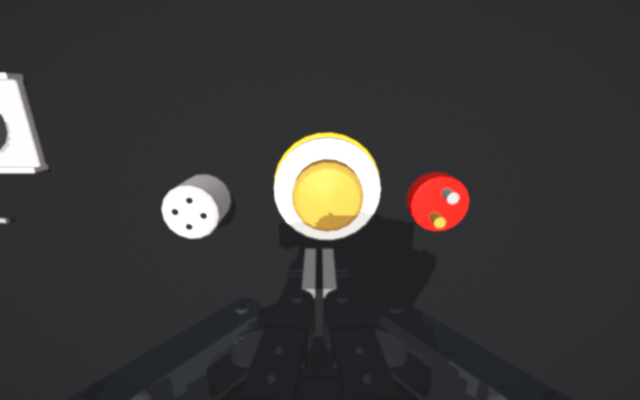

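View pics/s1.png

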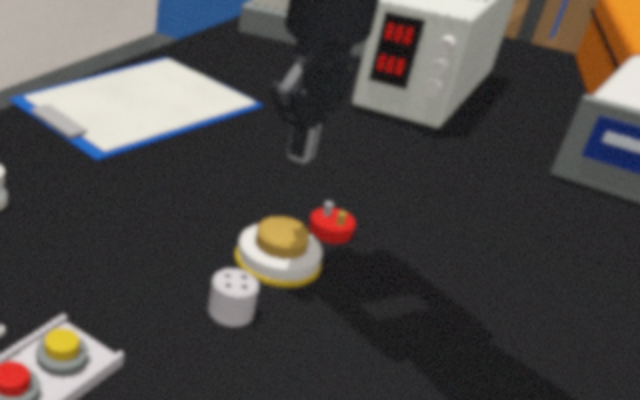

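The wrist picture shows the brass disc centred at about (328,196), and the shut fingertips end at about (319,250). The closed fingers hang above the dome, clear of the block and the puck.

Run:
```python
from h import *
w=cv2.imread("pics/w1.png");c=ctrl.calibration("wrist")
ce,st=blob(w,(18,90,60),(28,255,255),(328,196),38);print(ce,st)
print(atz(c,(328,196),.042),atz(c,(st[0]+st[2]/2,st[1]+st[3]/2),.042),ctrl.get_state()["eef_pos"])
```

```text
[327.72838802 197.03138374] [ 292  160   71   71 3505]
[ 0.505035   -0.16443214  0.042     ] [ 0.50543783 -0.16404603  0.042     ] [ 0.49776584 -0.1557857   0.15705389]
```

Run:
```python
from h import *
for _ in range(2):
    s=ctrl.get_state();c=ctrl.calibration("wrist");w=ctrl.read_camera("wrist")
    ce,st=blob(w,(18,90,60),(28,255,255),(328,196),38);print(ce,st,s["eef_pos"],s["contact_force"],atz(c,(st[0]+st[2]/2,st[1]+st[3]/2),.042))
```

```text
[325.03196203 200.52436709] [ 290  164   69   69 3160] [ 0.49776584 -0.1557857   0.15705389] [0.06980328 0.68541922 0.2163273 ] [ 0.50302617 -0.16175388  0.042     ]
[324.55520305 200.77506345] [ 290  165   68   69 3152] [ 0.49845295 -0.15612517  0.15817592] [ 0.74518023 -1.29394021  0.79390732] [ 0.50276521 -0.16187849  0.042     ]
```

Request:
play_rows(
  targets=[
    {"delta_pos": [0.002, -0.004, -0.03], "delta_rot": [0, 0, 0], "claw": 0},
    {"delta_pos": [0.002, -0.004, -0.05], "delta_rot": [0, 0, 0], "claw": 0},
    {"delta_pos": [0.002, -0.004, -0.065], "delta_rot": [0, 0, 0], "claw": 0},
    {"delta_pos": [0.002, -0.004, -0.074], "delta_rot": [0, 0, 0], "claw": 0},
    {"delta_pos": [0.002, -0.004, -0.076], "delta_rot": [0, 0, 0], "claw": 0},
    {"delta_pos": [0.002, -0.004, -0.076], "delta_rot": [0, 0, 0], "claw": 0},
    {"delta_pos": [0.002, -0.004, -0.076], "delta_rot": [0, 0, 0], "claw": 0},
    {"delta_pos": [0.002, -0.004, -0.076], "delta_rot": [0, 0, 0], "claw": 0},
  ],
)

```text
time: 2.63
eef_pos: [0.5017, -0.1608, 0.0843]
tcp_rot: [0.71, -0.001, -0.704, 0.0]
contact_force: [0.8, 0.2, 0.5]
opening: -0.001
```

Request:
play_rows(
  targets=[
    {"delta_pos": [0, 0, -0.005], "delta_rot": [0, 0, 0], "claw": 0},
    {"delta_pos": [0, 0, -0.01], "delta_rot": [0, 0, 0], "claw": 0},
    {"delta_pos": [0, 0, -0.013], "delta_rot": [0, 0, 0], "claw": 0},
    {"delta_pos": [0, 0, -0.015], "delta_rot": [0, 0, 0], "claw": 0},
    {"delta_pos": [0, 0, -0.016], "delta_rot": [0, 0, 0], "claw": 0},
    {"delta_pos": [0, 0, -0.016], "delta_rot": [0, 0, 0], "claw": 0},
    {"delta_pos": [0, 0, -0.016], "delta_rot": [0, 0, 0], "claw": 0},
  ],
)

```text
time: 3.22
eef_pos: [0.5016, -0.1607, 0.0683]
tcp_rot: [0.71, -0.001, -0.704, 0.0]
contact_force: [-0.2, 0.2, 1.7]
opening: 0.0
```

Request:
play_rows(
  targets=[
    {"delta_pos": [0, 0, -0.001], "delta_rot": [0, 0, 0], "claw": 0},
    {"delta_pos": [0, 0, -0.002], "delta_rot": [0, 0, 0], "claw": 0},
    {"delta_pos": [0, 0, -0.003], "delta_rot": [0, 0, 0], "claw": 0},
    {"delta_pos": [0, 0, -0.003], "delta_rot": [0, 0, 0], "claw": 0},
    {"delta_pos": [0, 0, -0.003], "delta_rot": [0, 0, 0], "claw": 0},
    {"delta_pos": [0, 0, -0.003], "delta_rot": [0, 0, 0], "claw": 0},
    {"delta_pos": [0, 0, -0.003], "delta_rot": [0, 0, 0], "claw": 0},
    {"delta_pos": [0, 0, -0.003], "delta_rot": [0, 0, 0], "claw": 0},
  ],
)

```text
time: 3.88
eef_pos: [0.5016, -0.1607, 0.0653]
tcp_rot: [0.71, -0.001, -0.704, 0.0]
contact_force: [-1.6, 0.9, 3.4]
opening: -0.003
```

Run:
```python
from h import *
f=[];p=[]
for i in range(8):
    im=ctrl.read_camera("side"); s=ctrl.get_state(); f.append(s["contact_force"][2]);p.append(s["eef_pos"][2])
print(np.round(f,2),np.mean(f),np.round(p,4),s["time"])
cv2.imwrite("pics/s2.png",cv2.resize(im[130:250,350:500],None,fx=4,fy=4,interpolation=2))
```

```text
[3.74 3.15 2.95 3.3  3.08 3.38 2.43 2.64] 3.083044513565975 [0.0654 0.0653 0.0653 0.0653 0.0653 0.0653 0.0653 0.0653] 4.2833
```

View pics/s2.png

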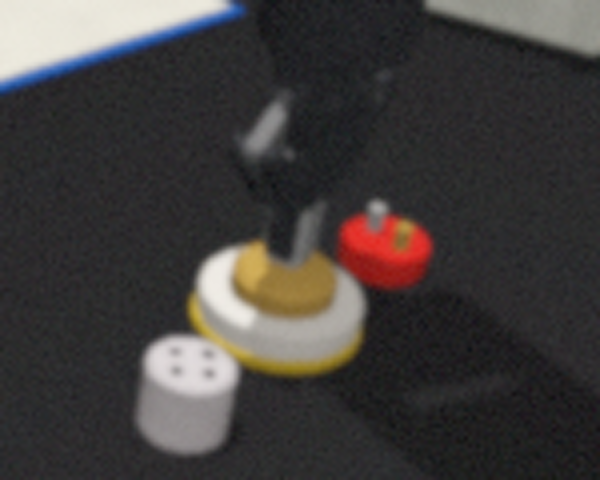

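The crop shows the fingertips standing on the brass dome at about (290,255), with the dome sunk a little. The block and the puck are unmoved. The force of about 3.1 N fits a depth of about 3 to 4 mm, and it was held for over a second. Next I lift and move across to the green key.

Request:
play_rows(
  targets=[
    {"delta_pos": [0, 0, 0.03], "delta_rot": [0, 0, 0], "claw": 0},
    {"delta_pos": [0, 0, 0.07], "delta_rot": [0, 0, 0], "claw": 0},
    {"delta_pos": [0, 0, 0.09], "delta_rot": [0, 0, 0], "claw": 0},
    {"delta_pos": [0.05, 0.401, 0.09], "delta_rot": [0, 0, 0], "claw": 0},
    {"delta_pos": [0.05, 0.401, 0.09], "delta_rot": [0, 0, 0], "claw": 0},
    {"delta_pos": [0.05, 0.401, 0.09], "delta_rot": [0, 0, 0], "claw": 0},
    {"delta_pos": [0.05, 0.401, 0.09], "delta_rot": [0, 0, 0], "claw": 0},
    {"delta_pos": [0.05, 0.401, 0.09], "delta_rot": [0, 0, 0], "claw": 0},
    {"delta_pos": [0.05, 0.401, 0.09], "delta_rot": [0, 0, 0], "claw": 0},
    {"delta_pos": [0.05, 0.401, 0.09], "delta_rot": [0, 0, 0], "claw": 0},
    {"delta_pos": [0.05, 0.401, 0.09], "delta_rot": [0, 0, 0], "claw": 0},
    {"delta_pos": [0.05, 0.401, 0.09], "delta_rot": [0, 0, 0], "claw": 0},
    {"delta_pos": [0.05, 0.401, 0.09], "delta_rot": [0, 0, 0], "claw": 0},
    {"delta_pos": [0.05, 0.401, 0.09], "delta_rot": [0, 0, 0], "claw": 0},
    {"delta_pos": [0.05, 0.401, 0.09], "delta_rot": [0, 0, 0], "claw": 0},
    {"delta_pos": [0.05, 0.401, 0.09], "delta_rot": [0, 0, 0], "claw": 0},
    {"delta_pos": [0.05, 0.401, 0.09], "delta_rot": [0, 0, 0], "claw": 0},
    {"delta_pos": [0.05, 0.401, 0.09], "delta_rot": [0, 0, 0], "claw": 0},
  ],
)

```text
time: 5.78
eef_pos: [0.5516, 0.2389, 0.155]
tcp_rot: [0.71, -0.002, -0.704, -0.0]
contact_force: [0.3, 0.0, -0.0]
opening: 0.0
```

Run:
```python
from h import *
for _ in range(3): ctrl.read_camera("wrist")
s=ctrl.get_state();c=ctrl.calibration("wrist");w=ctrl.read_camera("wrist")
print(s["eef_pos"],s["contact_force"],s["time"])
m=cv2.inRange(cv2.cvtColor(w,cv2.COLOR_BGR2HSV),(45,80,40),(85,255,255))
n,_,st,ce=cv2.connectedComponentsWithStats(m)
for i in np.argsort(-st[1:,4])[:2]+1: print(st[i],ce[i],atz(c,(st[i][0]+st[i][2]/2,st[i][1]+st[i][3]/2),.032))
cv2.imwrite("pics/w3.png",w)
```

```text
[0.55179354 0.23924412 0.15535088] [-0.08455238  0.11643065  0.55392532] 5.9333
[ 298  180   39   40 1211] [317.00825764 200.03137903] [0.55377756 0.23836802 0.032     ]
```

View pics/w3.png

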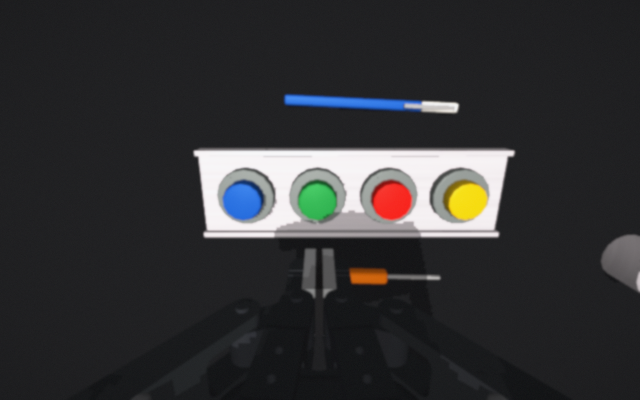

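The wrist picture shows the green key at (317,200), with blue to its left and red to its right. The fingertips are in line with green, and the key is found at about (0.553, 0.239).

Request:
play_rows(
  targets=[
    {"delta_pos": [0.001, 0, -0.03], "delta_rot": [0, 0, 0], "claw": 0},
    {"delta_pos": [0.001, 0, -0.06], "delta_rot": [0, 0, 0], "claw": 0},
    {"delta_pos": [0.001, 0, -0.08], "delta_rot": [0, 0, 0], "claw": 0},
    {"delta_pos": [0.001, 0, -0.09], "delta_rot": [0, 0, 0], "claw": 0},
    {"delta_pos": [0.001, 0, -0.092], "delta_rot": [0, 0, 0], "claw": 0},
    {"delta_pos": [0.001, 0, -0.092], "delta_rot": [0, 0, 0], "claw": 0},
    {"delta_pos": [0.001, 0, -0.092], "delta_rot": [0, 0, 0], "claw": 0},
    {"delta_pos": [0.001, 0, -0.092], "delta_rot": [0, 0, 0], "claw": 0},
  ],
)

```text
time: 6.65
eef_pos: [0.5542, 0.2398, 0.0654]
tcp_rot: [0.711, -0.001, -0.703, -0.001]
contact_force: [0.1, 0.1, 0.2]
opening: 0.0
```

Request:
play_rows(
  targets=[
    {"delta_pos": [0, 0, -0.004], "delta_rot": [0, 0, 0], "claw": 0},
    {"delta_pos": [0, 0, -0.008], "delta_rot": [0, 0, 0], "claw": 0},
    {"delta_pos": [0, 0, -0.01], "delta_rot": [0, 0, 0], "claw": 0},
    {"delta_pos": [0, 0, -0.012], "delta_rot": [0, 0, 0], "claw": 0},
    {"delta_pos": [0, 0, -0.013], "delta_rot": [0, 0, 0], "claw": 0},
    {"delta_pos": [0, 0, -0.014], "delta_rot": [0, 0, 0], "claw": 0},
    {"delta_pos": [0, 0, -0.014], "delta_rot": [0, 0, 0], "claw": 0},
    {"delta_pos": [0, 0, -0.014], "delta_rot": [0, 0, 0], "claw": 0},
  ],
)

```text
time: 7.32
eef_pos: [0.555, 0.24, 0.0521]
tcp_rot: [0.712, -0.001, -0.702, -0.001]
contact_force: [2.3, 0.4, 3.3]
opening: 0.003
```

Run:
```python
from h import *
f=[];p=[]
for i in range(8):
    im=ctrl.read_camera("side"); s=ctrl.get_state(); f.append(s["contact_force"][2]);p.append(s["eef_pos"][2])
print(np.round(f,2),np.mean(f),np.round(p,4),s["time"])
cv2.imwrite("pics/s4.png",cv2.resize(im[220:340,180:340],None,fx=4,fy=4,interpolation=2))
```

```text
[3.94 3.26 3.94 3.45 3.75 3.21 4.07 3.48] 3.6384358662050955 [0.0521 0.0521 0.0521 0.052  0.052  0.0519 0.0519 0.0518] 7.7167
```

View pics/s4.png

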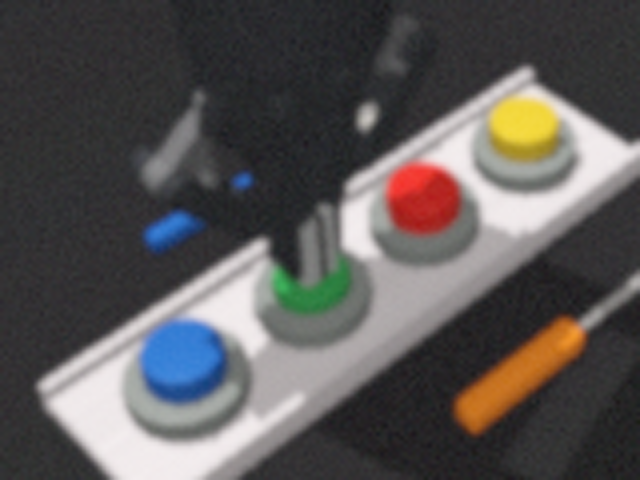

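The crop shows the fingertips on the green key at (315,280), partly pressed, and red and blue still up. The 3.6 N reading means about 5.5 to 6 mm, so I press a little further.

Request:
play_rows(
  targets=[
    {"delta_pos": [0, 0, -0.001], "delta_rot": [0, 0, 0], "claw": 0},
    {"delta_pos": [0, 0, -0.0015], "delta_rot": [0, 0, 0], "claw": 0},
    {"delta_pos": [0, 0, -0.002], "delta_rot": [0, 0, 0], "claw": 0},
    {"delta_pos": [0, 0, -0.002], "delta_rot": [0, 0, 0], "claw": 0},
    {"delta_pos": [0, 0, -0.002], "delta_rot": [0, 0, 0], "claw": 0},
    {"delta_pos": [0, 0, -0.002], "delta_rot": [0, 0, 0], "claw": 0},
  ],
)

```text
time: 8.22
eef_pos: [0.5548, 0.2399, 0.0499]
tcp_rot: [0.712, -0.001, -0.702, -0.001]
contact_force: [1.4, 1.7, 5.1]
opening: -0.002
```

Run:
```python
from h import *
f=[]
for i in range(8):
    ctrl.read_camera("side"); s=ctrl.get_state(); f.append(s["contact_force"][2])
print(np.round(f,2),np.mean(f),s["eef_pos"],s["time"])
```

```text
[4.69 4.35 5.32 5.26 4.08 3.58 5.04 4.46] 4.595839235009818 [0.5547392  0.23989328 0.04982547] 8.6167
```

Both estimates agree on about 8 mm: 4.6 N by force, and 8.2 mm by height. Now I release the key and move clear.

Request:
play_rows(
  targets=[
    {"delta_pos": [0, 0, 0.015], "delta_rot": [0, 0, 0], "claw": 0},
    {"delta_pos": [0, 0, 0.05], "delta_rot": [0, 0, 0], "claw": 0},
    {"delta_pos": [0, 0, 0.09], "delta_rot": [0, 0, 0], "claw": 0},
    {"delta_pos": [0, 0, 0.13], "delta_rot": [0, 0, 0], "claw": 0},
    {"delta_pos": [0, 0, 0.17], "delta_rot": [0, 0, 0], "claw": 0},
    {"delta_pos": [0, 0, 0.2], "delta_rot": [0, 0, 0], "claw": 0},
    {"delta_pos": [0, 0, 0.2], "delta_rot": [0, 0, 0], "claw": 0},
    {"delta_pos": [0, 0, 0.2], "delta_rot": [0, 0, 0], "claw": 0},
    {"delta_pos": [0, 0, 0.2], "delta_rot": [0, 0, 0], "claw": 0},
    {"delta_pos": [0, 0, 0.2], "delta_rot": [0, 0, 0], "claw": 0},
  ],
)

```text
time: 9.45
eef_pos: [0.5528, 0.2394, 0.2461]
tcp_rot: [0.709, -0.002, -0.705, -0.0]
contact_force: [-0.2, 0.8, -0.3]
opening: -0.002
```

Run:
```python
from h import *
im=ctrl.read_camera("side"); s=ctrl.get_state(); print(s["eef_pos"],s["contact_force"],s["time"],np.abs(s["dq"]).max())
cv2.imwrite("pics/s5.png",im)
```

```text
[0.55308339 0.23944458 0.24625338] [ 0.40737547  0.15666066 -0.55413749] 9.5 0.011841417380979722
```

View pics/s5.png

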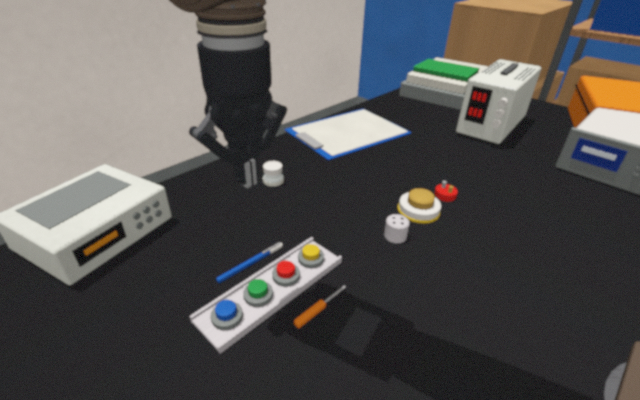

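The arm is clear. The green key (258,288) and the dome (421,198) are back up, and every loose thing is at its starting pixel position.

```bash
python3 -c "
from plant import ctrl
print(ctrl.sign_off())"
```

```text
the job is handed in; nothing more can be done
None
```

I discharged the static, pressed the green key and handed the job in. It took about 9.5 s of the 42 s allowed, and signing off gives no verdict.

- **Dome:** The shut fingertips rested on the brass dome for about a second. The force was about 3.1 N, which means it sank about 3 to 5 mm, well short of the stop at 12 mm.
- **Green key:** I pressed it about 8 mm at about 4.6 N, and force and height agreed on that depth. Then I lifted straight up about 0.2 m.
- **Last check:** The side picture showed the dome and the four keys up, and no loose thing visibly moved. The gripper was clear and the force near zero.
- **Disagreements:** The side camera alone put the dome up to about 13 mm from the wrist camera's estimate, and the top camera fell between them. I aimed near the wrist's reading, and contact was good. My first wrist position fix used a picture taken while the arm was still settling, so I repeated it.

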